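# Make the plate marker safe and set a plate under its stylus

### The job

Switch the plate marker off by turning the wing knob on the control box fully anticlockwise to its end stop, then sweep the stray tube offcut off the bed into the scrap tray. Then slide the aluminium plate square against the fence with its scribed cross under the stylus tip, and last swing the keeper arm over the plate to its end stop. Do not lift the plate, knock the stylus or disturb the brass weight or the glass jar.

Things in the scene. Friction and masses are not known exactly. Their poses are not given: they have to be found in the camera images.
- station: The plate marker, fixed. Origin: on the bench below the stylus tip; +x to its fence (away from the robot), +y left along the fence. Grey bed: top z 30 mm, x -155 to +165, y -180 to +225. Steel fence on it, face at x +45, 15 thick, top z 50, full length. Column 45 square at x +108, y +110, up to z 315; L-shaped beam 34 wide, z 255 to 285, runs from it along x +108 to y 0, then to x -20.
- stylus_tip (a point): Point of the fixed stylus, 56 mm above the bench (26 above the bed, 8 above the plate's top). The stylus is 12 mm thick for its lowest 60 mm, above that a cylinder of 36 mm diameter up to the beam. Its axes are those of the station.
- dial (a joint): Angle of the wing knob on the control box about its upright axis, rad. 0 is the end stop fully anticlockwise as seen from above (off); grows clockwise, up to 4.4. Stiff, stays where left (0.06 N m).
- dial_axis (a point): On the knob's axis at the top of its wing, 107 mm above the bench; axes of the control box, not turning. The black wing is 80 mm long (40 each side of the axis), 14 wide, 26 tall (81 to 107 above the bench), one end a pointer with a white line, on a disc of 64 diameter. At joint 0 the pointer looks along +y of this point, at a tick on the box; at joint a it is turned clockwise by a.
- control: Grey control box, fixed, 120 (x) by 110 (y) by 70 mm high, at the left of the marker; origin under its centre. Carries the wing knob on the middle of its top.
- plate: Loose aluminium plate on the bed, 90 (x) by 200 (y) by 18 mm, origin at the centre of its underside, 0.4 to 0.85 kg. Two fine dark lines scribed over its full length and width cross at the mark.
- plate_mark (a point): The mark: where the scribed lines cross, on the plate's top, at plate x 0, y +20, z 18 mm (45 mm from the long edge that goes to the fence, 80 from its left end, 120 from its right end).
- offcut: Loose offcut of rectangular steel tube lying on the bed to the right of the stylus, 80 mm long (its x), 30 wide (its y), 20 high; origin at the centre of its underside.
- offcut_center (a point): Middle of the offcut, 10 mm above its origin.
- keeper (a joint): Angle of the keeper arm about its upright pivot, rad. 0: stowed along the fence, pointing to the station's -y; grows clockwise as seen from above to its end stop at 1.571, where the arm points to the station's -x, over the bed at right angles to the fence. Stays where left (0.05 N m).
- keeper_handle (a point): Top centre of the keeper's upright black handle post, 113 mm above the bench. Post 18 mm in diameter, 42 tall, standing on the arm 100 mm from the pivot. The flat steel arm is 18 wide, 115 long, 55 to 71 mm above the bench, passing over fence and plate. This point turns with the arm; its -y points along the arm, away from the pivot.
- keeper_hinge (a point): On the keeper's pivot axis, at the top of the arm, 71 mm above the bench; fixed at station x +78, y -75 mm. Its axes are those of the station.
- weight: Bystander: small brass weight standing on the bed's front right part, 36 mm in diameter, 52 mm high; origin under its centre.
- jar: Bystander: glass jar 72 mm in diameter, 85 mm high, on the bench to the right of the tray; origin under its centre.
- tray (a point): Middle of the floor of the aluminium scrap tray fixed at the bed's right end, axes as the station's, at station x -35, y -233, z 4 mm. Inside 152 (x) by 106 mm (y); outer walls 45 mm high above the bench; open towards the bed, whose side is its fourth wall (26 mm drop).

How it is judged:
By the outcome, as a careful person would: the job done as asked, in the order asked, and still so for the second after the job is handed in, with the robot touching nothing.
It also fails if it takes over 72 s, if anything falls off the work surface, if the arm or the gripper's body presses on something with over 40 N, if the wrist force passes 120 N, or if a joint passes its speed limit or range.

### The arm

A 6-joint arm with a two-finger parallel gripper is mounted at the origin on the work surface. World frame = base frame: x ahead of the robot, y to its left, z up, the work surface at z = 0. Lengths are in m, angles in rad, forces in N, time in s.
With the tool pointing down it reaches from about 0.35 to 0.775 m from the base axis. Payload 7.3 kg.
Tool frame: the origin (TCP) lies at the very end of the fingers, on their centre line; the grasp point (between the pads) lies 19 mm behind it; z points along the fingers, y is the line along which they close (so a half turn about z gives the same grasp; the last joint's range is limited). The gripper opens to 92 mm and grips with 3 to 60 N. Pads are 19 mm wide; open, the fingers measure 130 mm over their backs; the gripper's body (75 mm by 190 mm) begins 47 mm behind the grasp point.
Start: joints at [1.045, 0.342, 1.524, -0, 1.275, -0.146], TCP at [0.195, 0.488, 0.227] pointing down, gripper open.
Joint ranges: [-2.53, 2.53], [-0.77, 2.02], [0.04, 2.7], [-1, 4.14], [0.28, 2.66], [-3.11, 3.11]. Speed limits (rad/s): [2.57, 2.57, 3.14, 3.14, 3.14, 3.14].

### API

Orientations are given as [roll, pitch, yaw] about the fixed x, y, z axes, in that order (R = Rz(yaw) Ry(pitch) Rx(roll)).
In Python, from cell import telemetry, eyes, job gives the robot as it stands.
- The arm moves only by the tool apply_moves, never from a script. Its arguments are lists of equal length, an entry for each row: "delta_pos": the shift along the world's x, y, z each as a share of 0.4 m, from -1 to 1, a list of three; "dr": the turn, a rotation vector about the world's x, y, z each as a share of 0.5 rad, from -1 to 1, a list of three; "jaw": the opening, from 0 (shut) to 1 (fully open). A call has 1 to 8 rows; each row is the pose to reach, as a shift and turn from the pose commanded when the call began; what a row does not reach only later rows make up. A row lasts 1/12 s, in which the tool goes at most 41.7 mm and 7.16 degrees, less where a joint would pass 70% of its speed; a pose out of reach is approached as far as the arm can. A call with a number of a shift or a turn outside -1 to 1 is refused whole. A call with a gripper value outside its range is refused whole. The fingers move at their own pace and stop on an object; "force" is the grip in N (left out, the last holds). Time passes only in rows, so rows that repeat a pose let the fingers close. It gives the time, the measured TCP pose, the force, the opening and the grip force at its end, in the units of the state.
- telemetry.observe(): the state, without advancing time (a new reading comes with each control period).
- eyes.read_camera(name): name is "side" or "top"; returns the picture (420x560x3 uint8, red, green, blue); there is no depth.
- eyes.camera_model(name): a dict with "vertical_fov" (degrees; the focal length in pixels is half the picture's height over the tangent of half this angle, whatever the lens; pixels are square), "cx", "cy" (the principal point, pixels), "rvec" (rotation vector, rad) and "tvec" (3), from world to camera coordinates, as OpenCV has them. Camera axes: x right, y down, z forward; pixel columns grow to the right and rows downward; lengths in m; the calibration is good to about 2 mm. A picture is of the moment at which its call begins. camera_model takes no time and is no camera call.
- job.hand_in(): hands the job in; it is judged then, once.
The state is a dict: "time": time; "qpos": joint angles; "qvel": joint speeds; "joint_efforts": joint torques, N m; "tool_pos": TCP position; "tool_rot": TCP orientation; "contact_force": force on the tool from outside, world axes, zero at the start; "torque": the same for the moment, N m; "opening": finger opening in m; "grip_force": force on a finger pad.
Only numpy, scipy, OpenCV 4.12 (cv2) and the standard library are available. Lean on these libraries where they do the work, as an engineer would, in place of code of your own. Each camera call takes 0.05 s, during which the arm holds its last target. There are 200 camera calls.

## Working session

There is one attempt and no reset: what is moved stays moved. The work goes in short steps, Python scripts to look and compute and a tool call to move; the robot and the scene stay as the last step left them, time stands still between calls to the robot, and variables do not carry over. Pictures are saved under pics/ and viewed, at most 10 in all, crops included, and the job is handed in when it is done.

Besides the shell and the picture viewer there is one more tool, called after ">>>" as name(argument=value, ...) on one line, values as JSON. apply_moves: Moves the arm, as the interface text tells. Its arguments: {"type":"object","properties":{"delta_pos":{"type":"array"},"dr":{"type":"array"},"jaw":{"type":"array"},"force":{"type":"number"}},"required":["delta_pos","dr","jaw"]}

```bash
ls; mkdir -p pics; python3 - <<'E'
from cell import telemetry, eyes, job
import cv2
print(telemetry.observe())
for n in("top","side"):
    im=eyes.read_camera(n); cv2.imwrite(f"pics/{n}0.png",im[:,:,::-1]); print(eyes.camera_model(n))
E
```

```text
pics
{'time': 0.0, 'qpos': array([ 1.04498312e+00,  3.42736750e-01,  1.52503992e+00, -2.99865818e-05,
        1.27536389e+00, -1.45936048e-01]), 'qvel': array([ 0.00056198,  0.00045227,  0.00097009,  0.00146965, -0.00097133,
       -0.00117617]), 'joint_efforts': array([ 1.00502239e-03, -4.31234658e+01, -2.44226503e+01,  7.18686660e-02,
        5.58083807e-02, -1.23327836e-04]), 'tool_pos': array([0.19442276, 0.48723289, 0.22602968]), 'tool_rot': array([-3.14005703e+00, -1.96724658e-04,  2.76172410e+00]), 'contact_force': array([-0.12256004,  0.33551458, -0.29347922]), 'torque': array([-0.02728045,  0.02170889,  0.04850624]), 'grip_force': 0.0, 'opening': 0.09177078075977567}
{'vertical_fov': 51.097581533629075, 'cx': 272.1721331308468, 'cy': 204.9799620559957, 'rvec': array([ 2.17830049, -2.14749037,  0.10760688]), 'tvec': array([0.00377348, 0.57669733, 1.25579328])}
{'vertical_fov': 55.555175884030405, 'cx': 279.0604593917244, 'cy': 206.73337502217768, 'rvec': array([ 0.63834954, -2.7085244 ,  1.06040755]), 'tvec': array([0.47837715, 0.23422549, 0.81676477])}
```

View pics/top0.png

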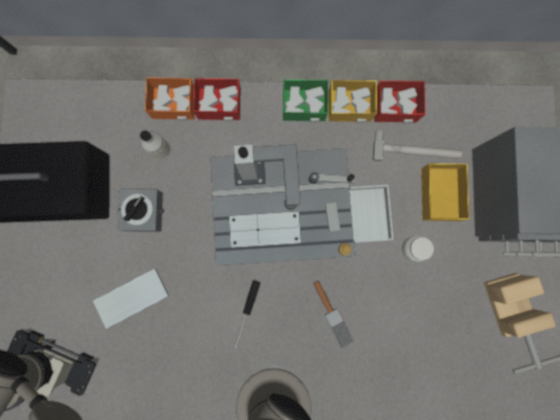

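View pics/side0.png

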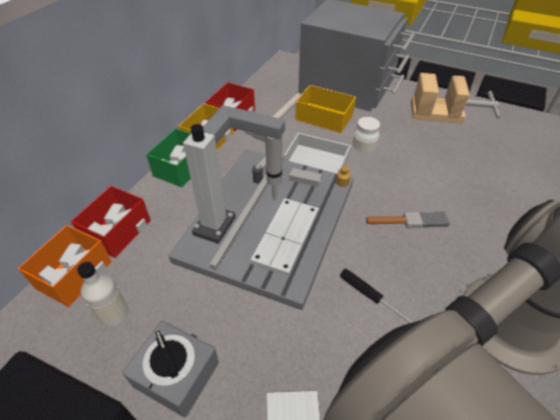

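```bash
cat > h.py <<'E'
import numpy as np, cv2
from cell import telemetry, eyes, job
def cam(n):
    m=eyes.camera_model(n); R=cv2.Rodrigues(m["rvec"])[0]; t=np.array(m["tvec"])
    f=210/np.tan(np.radians(m["vertical_fov"]/2)); K=np.array([[f,0,m["cx"]],[0,f,m["cy"]],[0,0,1]]); return K,R,t
def ray(n,uv):
    K,R,t=cam(n); return -R.T@t, R.T@np.linalg.solve(K,[uv[0],uv[1],1])
def onz(n,uv,z):
    c,d=ray(n,uv); return c+d*(z-c[2])/d[2]
def proj(n,p):
    K,R,t=cam(n); q=K@(R@np.array(p,float)+t); return q[:2]/q[2]
def two(uvt,uvs):
    c1,d1=ray("top",uvt);c2,d2=ray("side",uvs)
    s=np.linalg.lstsq(np.c_[d1,-d2],c2-c1,rcond=None)[0]
    a,b=c1+s[0]*d1,c2+s[1]*d2; return (a+b)/2,np.linalg.norm(a-b)
E
python3 - <<'E'
from h import *
im=cv2.imread("pics/top0.png")
cv2.imwrite("pics/c1.png",cv2.resize(im[135:270,205:400],None,fx=4,fy=4,interpolation=cv2.INTER_CUBIC))
s=cv2.imread("pics/side0.png")
a=cv2.resize(im[180:240,110:170],None,fx=6,fy=6,interpolation=cv2.INTER_CUBIC)
b=cv2.resize(s[315:415,120:220],(400,400),interpolation=cv2.INTER_CUBIC)[:360]
cv2.imwrite("pics/c2.png",np.hstack([a,b]))
for n in("top","side"): print(n,ray(n,(280,210)))
E
```

```text
top (array([0.43941703, 0.001427  , 1.31016085]), array([ 0.09550687, -0.00976619, -0.99560591]))
side (array([0.26055199, 0.55620053, 0.75734048]), array([ 0.29502856, -0.60416262, -0.74028263]))
```

View pics/c1.png

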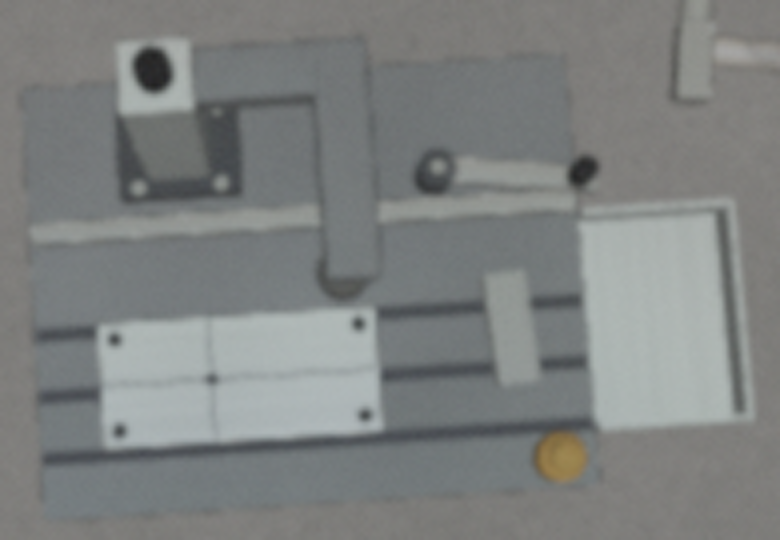

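View pics/c2.png

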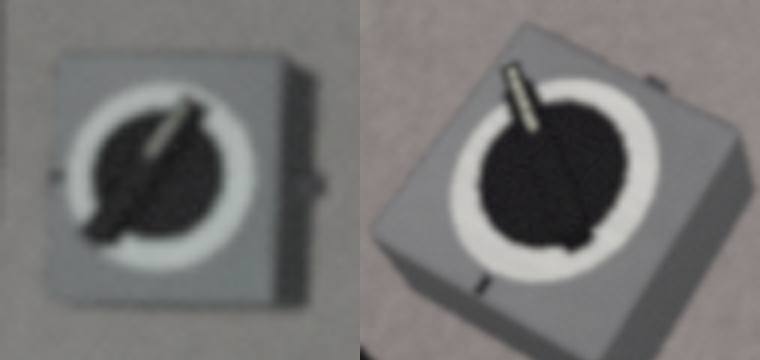

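```bash
cat > fit.py <<'E'
from h import *
from scipy.optimize import least_squares
def C(p): return ((p[0]+.5)/4-.5+205,(p[1]+.5)/4-.5+135)
obs=[("top",C((22,88)),(.165,.225,.03)),("top",C((562,55)),(.165,-.18,.03)),("top",C((43,518)),(-.155,.225,.03)),("top",C((600,488)),(-.155,-.18,.03)),
("top",C((31,240)),(.045,.225,.05)),
("side",(173,258),(.165,.225,.03)),("side",(300,303),(-.155,.225,.03)),("side",(353,188),(-.155,-.18,.03))]
def w(s,p):
    c,n=np.cos(s[2]),np.sin(s[2]); return np.array([s[0]+c*p[0]-n*p[1],s[1]+n*p[0]+c*p[1],p[2]])
res=lambda s:np.concatenate([proj(n,w(s,p))-uv for n,uv,p in obs])
if __name__=="__main__":
    r=least_squares(res,[.5,0,0],loss="soft_l1"); print(r.x); print(res(r.x).reshape(-1,2).round(1))
    for p in [(97,324),(373,308),(382,430),(105,448),(212,379)]: print("plate",onz("top",C(p),.048).round(4))
    for p in [(485,272),(525,270),(540,381),(500,385)]: print("off",onz("top",C(p),.05).round(4))
    print("weight",onz("top",C((561,456)),.082)); print("hinge px",[proj("top",w(r.x,q)) for q in[(.078,-.075,.071),(-.02,0,.255),(0,0,.056)]], C((434,170)))
    D=lambda p:((p[0]+.5)/6-.5+110,(p[1]+.5)/6-.5+180)
    for p in [(190,100),(100,235)]: print("wing",onz("top",D(p),.107).round(4))
    for p in [(58,50),(283,50),(275,303),(50,303)]: print("box",onz("top",D(p),.07).round(4))
    print("disc",onz("top",D((160,176)),.075))
E
python3 fit.py
```

```text
[ 0.57078693 -0.03840903  0.07362487]
[[  0.1  -0.1]
 [  1.2   0. ]
 [ -0.3   1. ]
 [  0.3   0.1]
 [ -1.4   1.1]
 [ -7.5  -3.2]
 [  0.2   0.9]
 [ -0.4 -10.6]]
plate [0.5421 0.1363 0.048 ]
plate [ 0.5565 -0.0626  0.048 ]
plate [ 0.4689 -0.0697  0.048 ]
plate [0.4532 0.1283 0.048 ]
plate [0.5037 0.0526 0.048 ]
off [ 0.5835 -0.143   0.05  ]
off [ 0.5854 -0.1718  0.05  ]
off [ 0.5055 -0.1824  0.05  ]
off [ 0.5022 -0.1538  0.05  ]
weight [ 0.45193319 -0.19224529  0.082     ]
hinge px [array([314.31626449, 177.06324662]), array([292.87590259, 205.9711246 ]), array([289.64403104, 206.29675761])] (313.125, 177.125)
wing [0.5877 0.3738 0.107 ]
wing [0.5247 0.4123 0.107 ]
box [0.6154 0.4494 0.07  ]
box [0.6168 0.342  0.07  ]
box [0.4964 0.3407 0.07  ]
box [0.4949 0.4469 0.07  ]
disc [0.55530342 0.39622233 0.075     ]
```

>>> apply_moves(delta_pos=[[0.1,-0.026,-0.02],[0.2,-0.05,-0.04],[0.3,-0.075,-0.06],[0.4,-0.1,-0.08],[0.5,-0.13,-0.1],[0.6,-0.155,-0.12],[0.68,-0.175,-0.13],[0.68,-0.175,-0.13]], dr=[[0,0,-0.1],[0,0,-0.2],[0,0,-0.3],[0,0,-0.338],[0,0,-0.338],[0,0,-0.338],[0,0,-0.338],[0,0,-0.338]], jaw=[0.6,0.6,0.6,0.6,0.6,0.6,0.6,0.6], force=15)

```text
time: 0.77
tool_pos: [0.4721, 0.4144, 0.1723]
tool_rot: [-3.14, 0.001, 2.587]
contact_force: [-0.4, -0.5, 0.1]
opening: 0.0549
grip_force: 0.0
```

```bash
python3 - <<'E'
from h import *
# refined mask-based knob: dark disc + wing in pre-move image; station features
im=cv2.imread("pics/top0.png"); print("bottle",onz("top",(150,135),.15))
g=im.max(2).astype(int)
m=(g[185:235,115:165]>150).astype(np.uint8)
cs=cv2.findContours(m,cv2.RETR_EXTERNAL,cv2.CHAIN_APPROX_NONE)[0]; c=max(cs,key=cv2.contourArea)
(u,v),_,_=cv2.fitEllipse(c); print("ring",onz("top",(u+115,v+185),.073))
s=cv2.imread("pics/side0.png")
cv2.imwrite("pics/c3.png",cv2.resize(s[145:310,165:365],None,fx=3.6,fy=3.6,interpolation=cv2.INTER_CUBIC))
E
```

```text
bottle [0.74975399 0.34453665 0.15      ]
ring [0.55220196 0.39102101 0.073     ]
```

View pics/c3.png

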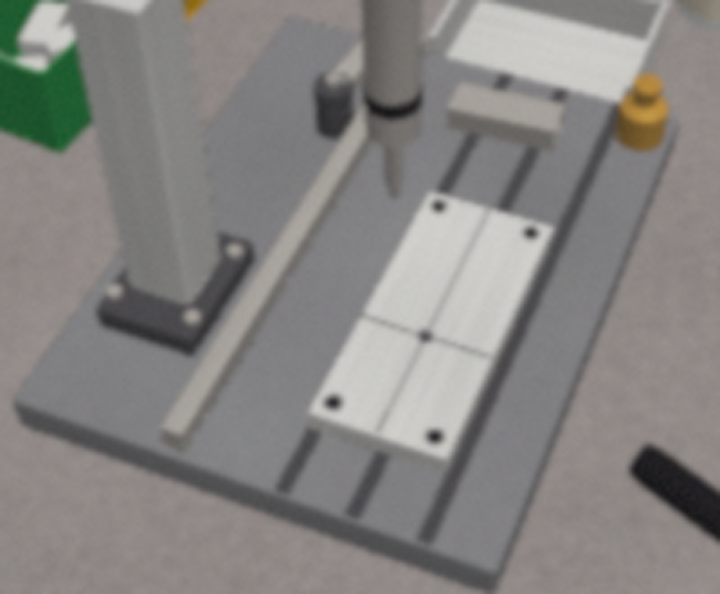

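>>> apply_moves(delta_pos=[[0.1,-0.026,0],[0.19,-0.05,0],[0.21,-0.056,0],[0.21,-0.056,0],[0.21,-0.056,0],[0.21,-0.056,0]], dr=[[0,0,0],[0,0,0],[0,0,0],[0,0,0],[0,0,0],[0,0,0]], jaw=[0.6,0.6,0.6,0.6,0.6,0.6])

```text
time: 1.27
tool_pos: [0.549, 0.3959, 0.1746]
tool_rot: [-3.141, -0.001, 2.594]
contact_force: [0.3, -0.6, 0.4]
opening: 0.0549
grip_force: 0.0
```

```bash
python3 - <<'E'
import fit
from fit import *
S=lambda p:((p[0]+.5)/3.6-.5+165,(p[1]+.5)/3.6-.5+145)
sd=[((18,403),(.165,.225,.03)),((497,577),(-.155,.225,.03)),((677,122),(-.155,-.18,.03)),((397,198),(0,0,.056)),((187,432),(.045,.225,.05))]
T=obs[:5]+[("top",C((434,170)),(.078,-.075,.071+.0))]
fit.obs=obs=T+[("side",S(a),b) for a,b in sd]
import fit as F; F.obs=obs
r=least_squares(F.res,[.57,-.04,.07],loss="soft_l1"); print(r.x,'\n',F.res(r.x).reshape(-1,2).round(1))
F.obs=obs[:5]; q=least_squares(F.res,[.57,-.04,.07]); print("top",q.x)
F.obs=obs[6:]; q=least_squares(F.res,[.57,-.04,.07]); print("side",q.x)
print("mark side",onz("side",S((425,336)),.048), two(C((212,379)),S((425,336))))
print("tip side@.056",onz("side",S((397,198)),.056))
o=telemetry.observe(); print(o["time"],o["tool_pos"],o["tool_rot"])
E
```

```text
[ 0.56874494 -0.03878398  0.08103772] 
 [[-0.2  1.2]
 [ 0.9  0.3]
 [ 0.2  2.2]
 [ 0.8  0.4]
 [-1.4  2.3]
 [ 1.1  0.5]
 [-2.9 -0.9]
 [-0.5 -1. ]
 [ 0.3 -1.4]
 [-1.4  0.3]
 [-3.1  2.8]]
top [ 0.57204535 -0.03847761  0.07306132]
side [ 0.5656712  -0.04089364  0.07955588]
mark side [0.49992872 0.05102652 0.048     ] (array([0.50176606, 0.05187084, 0.04829813]), np.float64(0.0040642027750749776))
tip side@.056 [ 0.56624622 -0.04116274  0.056     ]
1.2667 [0.54902974 0.39585331 0.174554  ] [-3.14083504e+00 -1.03802782e-03  2.59381944e+00]
```

>>> apply_moves(delta_pos=[[0.01,-0.006,-0.08],[0.01,-0.006,-0.15],[0.01,-0.006,-0.2],[0.01,-0.006,-0.21],[0.01,-0.006,-0.21],[0.01,-0.006,-0.21],[0.01,-0.006,-0.21],[0.01,-0.006,-0.21]], dr=[[0,0,0],[0,0,0],[0,0,0],[0,0,0],[0,0,0],[0,0,0],[0,0,0],[0,0,0]], jaw=[0.6,0.6,0.6,0.6,0.5,0.3,0.1,0.1], force=15)

```text
time: 1.93
tool_pos: [0.5553, 0.3935, 0.0928]
tool_rot: [3.139, 0.002, 2.593]
contact_force: [0.2, 0.4, -0.2]
opening: 0.0331
grip_force: 0.0
```

>>> apply_moves(delta_pos=[[0,0,0],[0,0,0],[0,0,0],[0,0,0]], dr=[[0,0,0],[0,0,0],[0,0,0],[0,0,0]], jaw=[0.1,0.1,0.1,0.1])

```text
time: 2.27
tool_pos: [0.556, 0.395, 0.0917]
tool_rot: [3.135, 0.001, 2.593]
contact_force: [3.7, 7.7, -1.7]
opening: 0.0138
grip_force: 14.9
```

>>> apply_moves(delta_pos=[[0.002,0.005,0],[0.002,0.005,0],[0.002,0.005,0],[0.002,0.005,0],[0.002,0.005,0]], dr=[[0,0,0.22],[0,0,0.44],[0,0,0.66],[0,0,0.88],[0,0,1]], jaw=[0.1,0.1,0.1,0.1,0.1])

```text
time: 2.68
tool_pos: [0.5563, 0.3958, 0.0917]
tool_rot: [3.139, 0.002, 3.098]
contact_force: [1.0, 3.1, 1.1]
opening: 0.014
grip_force: 14.9
```

>>> apply_moves(delta_pos=[[0,0,0],[0,0,0],[0,0,0],[0,0,0],[0,0,0]], dr=[[0,0,0.22],[0,0,0.44],[0,0,0.66],[0,0,0.88],[0,0,1]], jaw=[0.1,0.1,0.1,0.1,0.1])

```text
time: 3.1
tool_pos: [0.5561, 0.3966, 0.0917]
tool_rot: [3.139, 0.004, -2.685]
contact_force: [1.2, 6.4, 0.1]
opening: 0.0139
grip_force: 14.9
```

>>> apply_moves(delta_pos=[[0,0,0],[0,0,0],[0,0,0],[0,0,0],[0,0,0]], dr=[[0,0,0.22],[0,0,0.44],[0,0,0.66],[0,0,0.88],[0,0,1]], jaw=[0.1,0.1,0.1,0.1,0.1])

```text
time: 3.52
tool_pos: [0.5556, 0.3972, 0.0917]
tool_rot: [3.14, 0.005, -2.185]
contact_force: [-0.3, 6.8, 0.6]
opening: 0.014
grip_force: 14.9
```

>>> apply_moves(delta_pos=[[0,0,0],[0,0,0],[0,0,0],[0,0,0],[0,0,0]], dr=[[0,0,0.22],[0,0,0.44],[0,0,0.66],[0,0,0.88],[0,0,1]], jaw=[0.1,0.1,0.1,0.1,0.1])

```text
time: 3.93
tool_pos: [0.5549, 0.3974, 0.0917]
tool_rot: [3.141, 0.005, -1.684]
contact_force: [-3.0, 8.3, 1.5]
opening: 0.0137
grip_force: 14.9
```

```bash
python3 -c "
from h import *
print(telemetry.observe())"
```

```text
{'time': 3.9333, 'qpos': array([ 0.50760634,  0.74414057,  1.21133424,  0.00409978,  1.18358286,
       -2.52194013]), 'qvel': array([ 7.86047115e-04, -7.67392127e-05,  1.31092175e-03,  1.92617604e-04,
        2.77991921e-03, -6.45082217e-01]), 'joint_efforts': array([ -5.58338419, -59.72391486, -22.1078521 ,  -2.52933584,
         0.43351368,   0.21510433]), 'tool_pos': array([0.5548621 , 0.39743045, 0.09166775]), 'tool_rot': array([ 3.14144699,  0.00456413, -1.68438615]), 'contact_force': array([-2.95694409,  8.30900521,  1.47125823]), 'torque': array([ 1.43583267,  0.65587261, -0.0787619 ]), 'grip_force': 14.922420680522919, 'opening': 0.013719868711412614}
```

>>> apply_moves(delta_pos=[[0,0.002,0],[0,0.003,0],[0,0.004,0],[0,0.004,0]], dr=[[0,0,0.1],[0,0,0.2],[0,0,0.26],[0,0,0.26]], jaw=[0.1,0.1,0.1,0.1])

```text
time: 4.27
tool_pos: [0.5547, 0.3975, 0.0916]
tool_rot: [3.141, 0.002, -1.559]
contact_force: [-4.1, 4.3, 4.7]
opening: 0.0137
grip_force: 14.9
```

```bash
python3 -c "
from h import *
o=telemetry.observe();print(o['torque'],o['tool_rot'],o['qpos'])"
```

```text
[ 0.64323897  0.98134401 -0.0316116 ] [ 3.14093873e+00  1.65893749e-03 -1.55904925e+00] [ 5.08718175e-01  7.45420974e-01  1.20880630e+00  1.90878447e-03
  1.18714991e+00 -2.64533637e+00]
```

>>> apply_moves(delta_pos=[[0,0,0],[0,0,0],[0,0,0],[0,0,0]], dr=[[0,0,0.05],[0,0,0.1],[0,0,0.12],[0,0,0.12]], jaw=[0.1,0.1,0.1,0.1])

```text
time: 4.6
tool_pos: [0.5547, 0.3975, 0.0916]
tool_rot: [3.141, 0.002, -1.501]
contact_force: [-4.3, 4.0, 4.4]
opening: 0.0144
grip_force: 15.6
```

```bash
python3 -c "
from h import *
o=telemetry.observe();print(o['torque'],o['tool_rot'],o['qpos'])"
```

```text
[ 0.63781915  0.97079579 -0.3623743 ] [ 3.14090070e+00  2.10050278e-03 -1.50130107e+00] [ 5.08598135e-01  7.45381035e-01  1.20891510e+00  2.36762154e-03
  1.18703082e+00 -2.70337669e+00]
```

>>> apply_moves(delta_pos=[[0,0,0],[0,0,0],[0,0,0],[0,0,0.08],[0,0,0.17],[0,0,0.26],[0,0,0.32],[0,0,0.32]], dr=[[0,0,0],[0,0,0],[0,0,0],[0,0,0],[0,0,0],[0,0,0],[0,0,0],[0,0,0]], jaw=[0.4,0.6,0.6,0.6,0.6,0.6,0.6,0.6])

```text
time: 5.27
tool_pos: [0.5579, 0.3973, 0.2258]
tool_rot: [-3.131, 0.004, -1.501]
contact_force: [0.5, -0.5, 1.6]
opening: 0.0548
grip_force: 0.0
```

>>> apply_moves(delta_pos=[[-0.1,-0.05,0],[-0.2,-0.1,0],[-0.3,-0.15,0],[-0.4,-0.2,0],[-0.4,-0.3,0],[-0.4,-0.4,0],[-0.4,-0.5,0],[-0.4,-0.5,0]], dr=[[0,0,-0.25],[0,0,-0.5],[0,0,-0.75],[0,0,-1],[0,0,-1],[0,0,-1],[0,0,-1],[0,0,-1]], jaw=[0.3,0,0,0,0,0,0,0])

```text
time: 5.93
tool_pos: [0.3946, 0.191, 0.2183]
tool_rot: [-3.141, -0.003, -2.005]
contact_force: [0.7, 0.9, -0.1]
opening: 0.0065
grip_force: 0.0
```

```bash
python3 - <<'E'
from h import *
im=eyes.read_camera("top"); cv2.imwrite("pics/t1.png",im[:,:,::-1]); im=cv2.imread("pics/t1.png")
cv2.imwrite("pics/c4.png",cv2.resize(im[180:240,110:170],None,fx=6,fy=6,interpolation=cv2.INTER_CUBIC))
print(telemetry.observe()["qpos"])
E
```

```text
[ 2.80738436e-01  1.94120453e-01  1.75365606e+00 -9.88515909e-04
  1.19445925e+00 -2.42583557e+00]
```

View pics/c4.png

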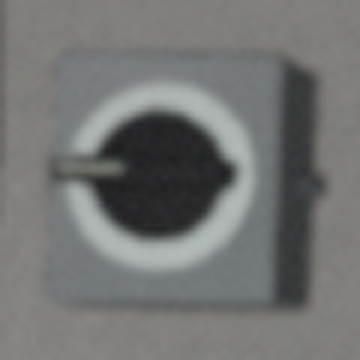

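>>> apply_moves(delta_pos=[[0,-0.08,0],[0,-0.16,0],[0,-0.24,0],[0,-0.32,0],[0,-0.39,0]], dr=[[0,0,-0.24],[0,0,-0.48],[0,0,-0.72],[0,0,-0.96],[0,0,-1]], jaw=[0,0,0,0,0])

```text
time: 6.4
tool_pos: [0.3955, 0.0394, 0.2184]
tool_rot: [3.141, -0.0, -2.506]
contact_force: [-0.1, -0.1, 0.1]
opening: 0.0002
grip_force: 0.0
```

>>> apply_moves(delta_pos=[[0,-0.08,0],[0,-0.16,0],[0,-0.24,0],[0,-0.32,0],[0,-0.39,0]], dr=[[0,0,-0.24],[0,0,-0.48],[0,0,-0.72],[0,0,-0.96],[0,0,-1]], jaw=[0,0,0,0,0])

```text
time: 6.82
tool_pos: [0.3957, -0.1171, 0.2184]
tool_rot: [3.142, 0.0, -3.007]
contact_force: [0.8, 0.2, 0.7]
opening: 0.0006
grip_force: 0.0
```

>>> apply_moves(delta_pos=[[0,0,0],[0,0,0],[0,0,0],[0,0,0],[0,0,0]], dr=[[0,0,-0.24],[0,0,-0.48],[0,0,-0.72],[0,0,-0.96],[0,0,-1]], jaw=[0,0,0,0,0])

```text
time: 7.23
tool_pos: [0.3958, -0.1153, 0.2183]
tool_rot: [3.141, -0.001, 2.778]
contact_force: [0.5, -0.0, -0.6]
opening: 0.0006
grip_force: 0.0
```

>>> apply_moves(delta_pos=[[0,0,0],[0,0,0],[0,0,0],[0,0,0],[0,0,0]], dr=[[0,0,-0.24],[0,0,-0.48],[0,0,-0.72],[0,0,-0.96],[0,0,-1]], jaw=[0,0,0,0,0])

```text
time: 7.65
tool_pos: [0.3957, -0.1152, 0.2184]
tool_rot: [3.142, -0.0, 2.281]
contact_force: [0.9, 0.2, -0.0]
opening: 0.0005
grip_force: 0.0
```

>>> apply_moves(delta_pos=[[0,0,0],[0,0,0],[0,0,0],[0,0,0],[0,0,0],[0,0,0],[0,0,0]], dr=[[0,0,-0.24],[0,0,-0.48],[0,0,-0.72],[0,0,-0.96],[0,0,-1],[0,0,-1],[0,0,-1]], jaw=[0,0,0,0,0,0,0])

```text
time: 8.23
tool_pos: [0.3955, -0.1154, 0.2186]
tool_rot: [-3.142, -0.0, 1.788]
contact_force: [0.8, 0.2, -0.2]
opening: 0.0006
grip_force: 0.0
```

```bash
python3 - <<'E'
from h import *
im=eyes.read_camera("top"); cv2.imwrite("pics/t2.png",im[:,:,::-1])
C=lambda p:((p[0]+.5)/4-.5+205,(p[1]+.5)/4-.5+135)
print("handle",onz("top",C((583,170)),.113)); o=telemetry.observe(); print(o["tool_pos"],o["tool_rot"],o["qpos"])
E
```

```text
handle [ 0.64798    -0.20309403  0.113     ]
[ 0.39547033 -0.11546228  0.21864967] [-3.14152085e+00 -1.05149876e-04  1.78732562e+00] [-4.70619452e-01  1.41604501e-01  1.81911652e+00  3.86372348e-05
  1.18099385e+00 -6.87163433e-01]
```

>>> apply_moves(delta_pos=[[0.09,0,0],[0.18,0,0],[0.27,-0.01,0],[0.34,-0.011,-0.05],[0.34,-0.011,-0.13],[0.34,-0.011,-0.21],[0.34,-0.011,-0.28],[0.34,-0.011,-0.28]], dr=[[0,-0.08,-0.15],[0,-0.16,-0.28],[0,-0.16,-0.28],[0,-0.16,-0.28],[0,-0.16,-0.28],[0,-0.16,-0.28],[0,-0.16,-0.28],[0,-0.16,-0.28]], jaw=[0,0,0,0,0,0,0,0])

```text
time: 8.95
tool_pos: [0.5281, -0.1186, 0.1013]
tool_rot: [3.072, 0.007, 1.645]
contact_force: [-0.4, 0.5, -0.6]
opening: 0.0004
grip_force: 0.0
```

>>> apply_moves(delta_pos=[[0,0,-0.06],[0,0,-0.12],[0,0,-0.165],[0,0,-0.165],[0,0,-0.165]], dr=[[0,0,0],[0,0,0],[0,0,0],[0,0,0],[0,0,0]], jaw=[0,0,0,0,0])

```text
time: 9.37
tool_pos: [0.5318, -0.1201, 0.0416]
tool_rot: [3.062, 0.011, 1.644]
contact_force: [-0.2, 0.5, 0.4]
opening: 0.0005
grip_force: 0.0
```

```bash
python3 - <<'E'
from h import *
im=eyes.read_camera("side"); cv2.imwrite("pics/s2.png",im[:,:,::-1]);t=eyes.read_camera("top")
cv2.imwrite("pics/c5.png",np.hstack([cv2.resize(t[135:270,255:380],(375,405)),cv2.resize(im[100:235,225:365],(420,405))])[:,:,::-1])
E
```

```text
(no output)
```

View pics/c5.png

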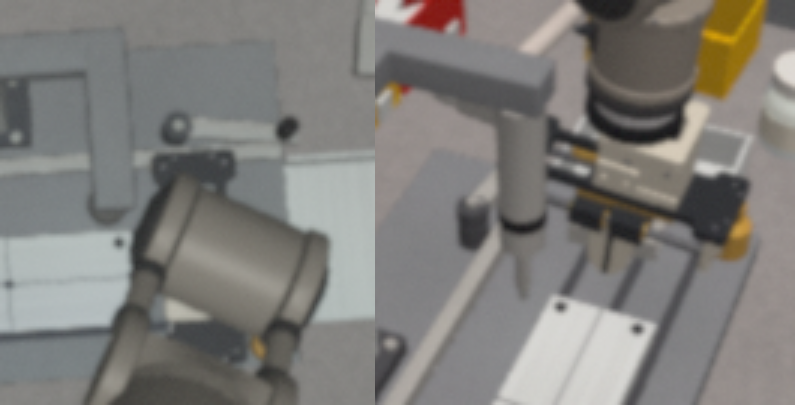

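>>> apply_moves(delta_pos=[[0.002,-0.025,0],[0.004,-0.05,0],[0.006,-0.07,0],[0.007,-0.09,0],[0.008,-0.11,0],[0.01,-0.13,0]], dr=[[0,0,0],[0,0,0],[0,0,0],[0,0,0],[0,0,0],[0,0,0]], jaw=[0,0,0,0,0,0])

```text
time: 9.97
tool_pos: [0.5354, -0.1731, 0.0409]
tool_rot: [3.062, 0.011, 1.642]
contact_force: [-0.4, 1.9, 0.1]
opening: 0.0005
grip_force: 0.6
```

>>> apply_moves(delta_pos=[[0.001,-0.02,0],[0.003,-0.04,0],[0.004,-0.06,0],[0.006,-0.08,0],[0.007,-0.1,0],[0.009,-0.12,0],[0.01,-0.14,0],[0.012,-0.155,0]], dr=[[0,0,0],[0,0,0],[0,0,0],[0,0,0],[0,0,0],[0,0,0],[0,0,0],[0,0,0]], jaw=[0,0,0,0,0,0,0,0])

```text
time: 10.63
tool_pos: [0.5402, -0.2351, 0.0407]
tool_rot: [3.062, 0.012, 1.642]
contact_force: [0.8, 0.2, 0.1]
opening: 0.0005
grip_force: 0.0
```

>>> apply_moves(delta_pos=[[0,0,0.06],[0,0,0.16],[0,0,0.26],[0,0,0.36],[-0.09,0,0.4],[-0.18,0,0.4],[-0.28,0,0.4],[-0.35,0,0.4]], dr=[[0,0,0],[0,0,0],[0,0,0],[0,0,0],[0,0.16,0],[0,0.16,0],[0,0.16,0],[0,0.16,0]], jaw=[0,0,0,0,0,0,0,0])

```text
time: 11.3
tool_pos: [0.3978, -0.2336, 0.2009]
tool_rot: [-3.14, 0.006, 1.644]
contact_force: [1.6, -1.2, -0.5]
opening: 0.0001
grip_force: 0.0
```

```bash
python3 - <<'E'
from h import *
t=eyes.read_camera("top");cv2.imwrite("pics/t3.png",t[:,:,::-1])
cv2.imwrite("pics/c6.png",cv2.resize(t[135:270,205:400],None,fx=4,fy=4,interpolation=cv2.INTER_CUBIC)[:,:,::-1])
E
```

```text
(no output)
```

View pics/c6.png

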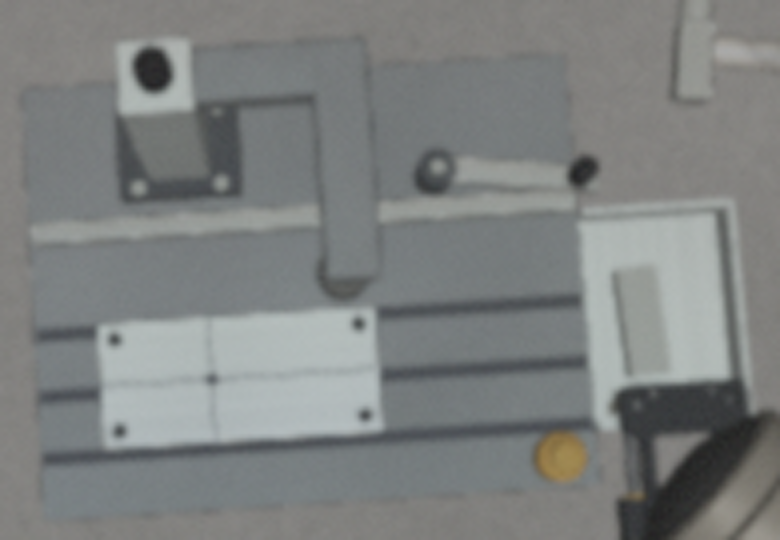

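>>> apply_moves(delta_pos=[[0,0.1,0],[0,0.2,0],[0,0.3,0],[0,0.4,0],[0,0.5,0],[0,0.6,0],[0,0.7,0],[0,0.8,0]], dr=[[0,0,0],[0,0,0],[0,0,0],[0,0,0],[0,0,0],[0,0,0],[0,0,0],[0,0,0]], jaw=[0.4,0.4,0.4,0.4,0.4,0.4,0.4,0.4])

```text
time: 12.02
tool_pos: [0.4, 0.0878, 0.2011]
tool_rot: [3.141, 0.006, 1.643]
contact_force: [1.5, 0.0, -0.7]
opening: 0.0363
grip_force: 0.0
```

>>> apply_moves(delta_pos=[[0.05,0.08,0],[0.1,0.16,0],[0.18,0.19,0],[0.24,0.19,-0.05],[0.24,0.19,-0.13],[0.24,0.19,-0.22],[0.24,0.19,-0.25],[0.24,0.19,-0.25]], dr=[[0,0,0],[0,0,0],[0,0,0],[0,0,0],[0,0,0],[0,0,0],[0,0,0],[0,0,0]], jaw=[0.4,0.4,0.4,0.4,0.4,0.4,0.4,0.4])

```text
time: 12.68
tool_pos: [0.4941, 0.1615, 0.0972]
tool_rot: [-3.134, 0.006, 1.643]
contact_force: [-0.0, -0.4, 0.1]
opening: 0.0367
grip_force: 0.0
```

```bash
cat > m.py <<'E'
from h import *
import sys
TIP=onz("side",(274.9,199.6),.056)[:2]; YAW=.076
def mark(im,rel0):
    """station x,y of the mark relative to the tip (side view); rel0 = guess"""
    c,s=np.cos(YAW),np.sin(YAW); w=TIP+np.array([c*rel0[0]-s*rel0[1],s*rel0[0]+c*rel0[1]])
    u,v=np.round(proj("side",[*w,.048])).astype(int)
    g=cv2.GaussianBlur(cv2.cvtColor(im,cv2.COLOR_RGB2GRAY),(0,0),1.2).astype(np.float32)
    b=cv2.morphologyEx(g,cv2.MORPH_CLOSE,np.ones((9,9)))-g
    p=b[v-9:v+10,u-9:u+10]; p=np.where(p>.6*p.max(),p,0); vv,uu=np.mgrid[v-9:v+10,u-9:u+10]
    px=((uu*p).sum()/p.sum(),(vv*p).sum()/p.sum()); d=onz("side",px,.048)[:2]-TIP
    return px,p.max(),(c*d[0]+s*d[1],-s*d[0]+c*d[1])
E
python3 - <<'E'
from m import *
print(mark(cv2.imread("pics/side0.png")[:,:,::-1],(-.06,.0965)))
o=telemetry.observe();print(o["tool_pos"],o["tool_rot"])
E
```

```text
((np.float64(282.5484375), np.float64(237.990625)), np.float32(67.0), (np.float64(-0.058928436708830995), np.float64(0.09723791029202934)))
[0.49411289 0.16150997 0.09724232] [-3.13365733  0.00631064  1.6430188 ]
```

>>> apply_moves(delta_pos=[[0,0,-0.08],[0,0,-0.14],[0,0,-0.15],[0,0,-0.15]], dr=[[0,0,0],[0,0,0],[0,0,0],[0,0,0]], jaw=[0.4,0.4,0.4,0.4])

```text
time: 13.02
tool_pos: [0.4961, 0.1619, 0.0407]
tool_rot: [-3.14, 0.006, 1.643]
contact_force: [0.6, -0.1, -0.0]
opening: 0.0366
grip_force: 0.0
```

>>> apply_moves(delta_pos=[[0.002,-0.025,0],[0.004,-0.05,0],[0.006,-0.075,0],[0.007,-0.1,0],[0.009,-0.125,0],[0.011,-0.15,0],[0.013,-0.175,0],[0.013,-0.175,0]], dr=[[0,0,0],[0,0,0],[0,0,0],[0,0,0],[0,0,0],[0,0,0],[0,0,0],[0,0,0]], jaw=[0.4,0.4,0.4,0.4,0.4,0.4,0.4,0.4])

```text
time: 13.68
tool_pos: [0.5024, 0.0899, 0.042]
tool_rot: [3.14, 0.006, 1.641]
contact_force: [-0.4, 0.3, -0.1]
opening: 0.037
grip_force: 0.0
```

```bash
python3 - <<'E'
from m import *
im=eyes.read_camera("side");cv2.imwrite("pics/s4.png",im[:,:,::-1])
print(mark(im,(-.06,.05)))
o=telemetry.observe();print(o["tool_pos"],o["tool_rot"])
E
```

```text
((np.float64(293.01054018445325), np.float64(220.42424242424244)), np.float32(52.0), (np.float64(-0.06226568424808873), np.float64(0.03932581394904061)))
[0.50203193 0.09046326 0.04170761] [3.14056506 0.00609193 1.64103222]
```

>>> apply_moves(delta_pos=[[0.001,-0.013,0],[0.002,-0.026,0],[0.003,-0.039,0],[0.004,-0.052,0],[0.005,-0.064,0],[0.006,-0.074,0],[0.006,-0.08,0],[0.006,-0.082,0]], dr=[[0,0,0],[0,0,0],[0,0,0],[0,0,0],[0,0,0],[0,0,0],[0,0,0],[0,0,0]], jaw=[0.4,0.4,0.4,0.4,0.4,0.4,0.4,0.4])

```text
time: 14.4
tool_pos: [0.5042, 0.0595, 0.0412]
tool_rot: [3.141, 0.005, 1.643]
contact_force: [0.1, 5.7, 5.0]
opening: 0.0365
grip_force: 3.0
```

```bash
python3 - <<'E'
from m import *
im=eyes.read_camera("side");cv2.imwrite("pics/s5.png",im[:,:,::-1])
print(mark(im,(-.062,.007)))
o=telemetry.observe();print(o["tool_pos"],o["tool_rot"])
cv2.imwrite("pics/c7.png",cv2.resize(im[170:280,220:360],None,fx=5,fy=5,interpolation=cv2.INTER_CUBIC)[:,:,::-1])
E
```

```text
((np.float64(304.86694214876036), np.float64(204.3314049586777)), np.float32(57.0), (np.float64(-0.07068600718737737), np.float64(-0.019999129920407043)))
[0.50412542 0.05944273 0.04120525] [3.14119482 0.00499079 1.64286396]
```

View pics/c7.png

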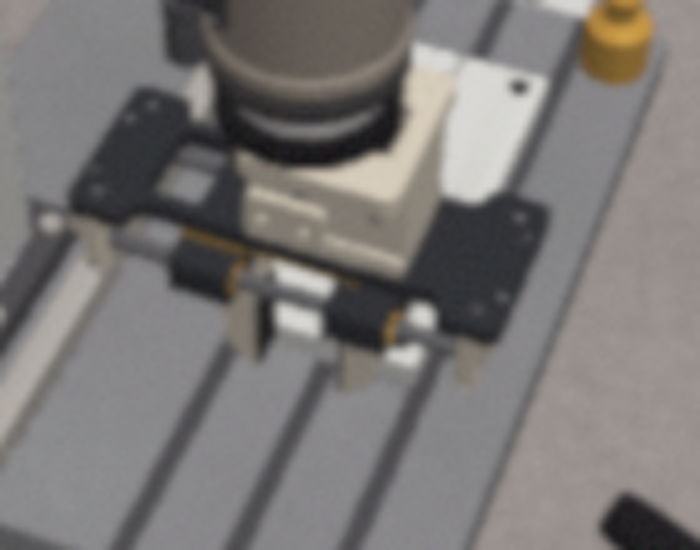

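>>> apply_moves(delta_pos=[[0,-0.006,0],[0.001,-0.012,0],[0.001,-0.018,0],[0.002,-0.023,0],[0.002,-0.025,0],[0,0.03,0],[-0.05,0.05,0.08],[-0.1,0.05,0.16]], dr=[[0,0,0],[0,0,0],[0,0,0],[0,0,0],[0,0,0],[0,0,0],[0,0,0],[0,0,0]], jaw=[0.4,0.4,0.4,0.4,0.4,0.4,0.4,0.4])

```text
time: 15.12
tool_pos: [0.4619, 0.0799, 0.1029]
tool_rot: [-3.134, 0.006, 1.644]
contact_force: [0.3, 0.3, 1.2]
opening: 0.0368
grip_force: 0.0
```

>>> apply_moves(delta_pos=[[-0.08,0,0.06],[-0.17,0,0.12],[-0.26,0,0.18],[-0.26,0,0.2],[-0.26,0,0.2]], dr=[[0,0,-0.24],[0,0,-0.48],[0,0,-0.72],[0,0,-0.96],[0,0,-1]], jaw=[0.8,1,1,1,1])

```text
time: 15.53
tool_pos: [0.3596, 0.079, 0.1869]
tool_rot: [3.137, 0.004, 1.139]
contact_force: [1.4, 0.1, 0.6]
opening: 0.0653
grip_force: 0.0
```

>>> apply_moves(delta_pos=[[0,-0.04,0],[0,-0.08,0],[0,-0.12,0],[0,-0.16,0],[0,-0.2,0]], dr=[[0,0,-0.24],[0,0,-0.48],[0,0,-0.72],[0,0,-0.96],[0,0,-1]], jaw=[1,1,1,1,1])

```text
time: 15.95
tool_pos: [0.3603, -0.002, 0.1839]
tool_rot: [-3.141, 0.007, 0.64]
contact_force: [0.7, 0.4, -1.0]
opening: 0.0913
grip_force: 0.0
```

>>> apply_moves(delta_pos=[[0,-0.04,0],[0,-0.08,0],[0,-0.08,0],[0,-0.08,0],[0,-0.08,0],[0,-0.08,0]], dr=[[0,0,-0.24],[0,0,-0.48],[0,0,-0.72],[0,0,-0.96],[0,0,-1],[0,0,-1]], jaw=[1,1,1,1,1,1])

```text
time: 16.45
tool_pos: [0.3601, -0.0332, 0.184]
tool_rot: [-3.141, 0.007, 0.147]
contact_force: [-0.1, 0.1, 0.8]
opening: 0.092
grip_force: 0.0
```

```bash
python3 - <<'E'
from m import *
im=eyes.read_camera("side");cv2.imwrite("pics/s6.png",im[:,:,::-1])
for y in(.0,.01): print(mark(im,(-.062,y)))
t=eyes.read_camera("top");cv2.imwrite("pics/t6.png",t[:,:,::-1])
g=t.min(2); 
for th in(150,165,180):
    m=(g>th).astype(np.uint8); n,l,s,c=cv2.connectedComponentsWithStats(m[195:260,215:345])
    k=1+s[1:,4].argmax(); print(th,s[k],c[k]); cn=cv2.findContours((l==k).astype(np.uint8),0,1)[0][0]
    r=cv2.minAreaRect(cn); b=cv2.boxPoints(r)+[215,195]; print(r, [onz("top",q,.048)[:2].round(4) for q in b])
o=telemetry.observe();print(o["tool_pos"],o["tool_rot"],o["qpos"])
E
```

```text
((np.float64(297.49064748201437), np.float64(209.74100719424462)), np.float32(63.0), (np.float64(-0.06023606575404696), np.float64(0.00352672423955923)))
((np.float64(297.49064748201437), np.float64(209.74100719424462)), np.float32(63.0), (np.float64(-0.06023606575404696), np.float64(0.00352672423955923)))
150 [  48   16   70   34 2019] [82.1490837  32.47350173]
((82.18923950195312, 32.40615463256836), (30.453041076660156, 69.22657775878906), 86.8201675415039) [array([0.5478, 0.0414]), array([ 0.5617, -0.1577]), array([ 0.4744, -0.1626]), array([0.4606, 0.0351])]
165 [  76   17   41   31 1048] [95.21183206 31.88835878]
((96.01538848876953, 31.77692222595215), (29.51004981994629, 39.66106414794922), 86.8201675415039) [array([ 0.5518, -0.041 ]), array([ 0.5598, -0.1551]), array([ 0.4751, -0.1598]), array([ 0.4672, -0.0466])]Traceback (most recent call last):
  File "<stdin>", line 8, in <module>
ValueError: attempt to get argmax of an empty sequence
```

>>> apply_moves(delta_pos=[[0.05,-0.02,-0.05],[0.1,-0.04,-0.1],[0.15,-0.047,-0.17],[0.19,-0.047,-0.25],[0.19,-0.047,-0.31],[0.19,-0.047,-0.36],[0.19,-0.047,-0.367],[0.19,-0.047,-0.367]], dr=[[0,-0.2,-0.06],[0,-0.4,-0.14],[0,-0.6,-0.14],[0,-0.6,-0.14],[0,-0.6,-0.14],[0,-0.6,-0.14],[0,-0.6,-0.14],[0,-0.6,-0.14]], jaw=[1,1,1,1,1,1,1,1])

```text
time: 17.22
tool_pos: [0.4369, -0.0523, 0.04]
tool_rot: [3.11, -0.289, 0.079]
contact_force: [1.1, -0.1, -0.2]
opening: 0.0918
grip_force: 0.0
```

```bash
python3 - <<'E'
from m import *
from scipy.spatial.transform import Rotation as Ro
o=telemetry.observe();R=Ro.from_euler("xyz",o["tool_rot"]).as_matrix();print(o["tool_pos"],o["qpos"],"\n",R.round(3))
E
```

```text
[ 0.43686912 -0.05225738  0.04004585] [-0.36268462  0.37431165  2.2255287   0.34226904  0.28228411  0.81677615] 
 [[ 0.956  0.07   0.286]
 [ 0.076 -0.997 -0.009]
 [ 0.285  0.03  -0.958]]
```

>>> apply_moves(delta_pos=[[0.025,0.002,-0.005],[0.05,0.004,-0.005],[0.075,0.006,-0.005],[0.1,0.0075,-0.005],[0.12,0.009,-0.005],[0.14,0.0105,-0.005],[0.155,0.0115,-0.005],[0.16,0.012,-0.005]], dr=[[0,0.05,0],[0,0.1,0],[0,0.1,0],[0,0.1,0],[0,0.1,0],[0,0.1,0],[0,0.1,0],[0,0.1,0]], jaw=[1,1,1,1,1,1,1,1])

```text
time: 17.88
tool_pos: [0.5018, -0.0475, 0.0395]
tool_rot: [3.114, -0.241, 0.077]
contact_force: [-5.8, -1.4, 4.9]
opening: 0.0918
grip_force: 2.9
```

```bash
python3 - <<'E'
from m import *
from scipy.spatial.transform import Rotation as Ro
im=eyes.read_camera("side");cv2.imwrite("pics/s7.png",im[:,:,::-1])
print(mark(im,(-.015,.003)))
o=telemetry.observe();R=Ro.from_euler("xyz",o["tool_rot"]).as_matrix();print(o["tool_pos"],o["qpos"],o["contact_force"],"\n",R.round(3))
E
```

```text
((np.float64(274.75203725261935), np.float64(197.59604190919674)), np.float32(74.0), (np.float64(0.005924325765895262), np.float64(-0.013259959512111853)))
[ 0.5017305  -0.04748841  0.03941149] [-0.2841884   0.45985712  2.02160079  0.14203602  0.42805324  1.09069613] [-2.10166    -0.74030547  0.92582834] 
 [[ 0.968  0.07   0.24 ]
 [ 0.075 -0.997 -0.009]
 [ 0.239  0.027 -0.971]]
```

>>> apply_moves(delta_pos=[[0.01,0.001,0],[0.02,0.0015,0],[0.028,0.002,0],[0.03,0.002,0],[0.03,0.002,0]], dr=[[0,0,0],[0,0,0],[0,0,0],[0,0,0],[0,0,0]], jaw=[1,1,1,1,1])

```text
time: 18.35
tool_pos: [0.5126, -0.0465, 0.0388]
tool_rot: [3.115, -0.24, 0.076]
contact_force: [-3.3, 0.3, 3.0]
opening: 0.0916
grip_force: 1.9
```

>>> apply_moves(delta_pos=[[0.003,0,0],[0.006,0,0],[0.0075,0,0],[0.0075,0,0]], dr=[[0,0,0],[0,0,0],[0,0,0],[0,0,0]], jaw=[1,1,1,1])

```text
time: 18.68
tool_pos: [0.5153, -0.0464, 0.0387]
tool_rot: [3.115, -0.239, 0.076]
contact_force: [-5.0, -0.1, 2.8]
opening: 0.0919
grip_force: 2.4
```

>>> apply_moves(delta_pos=[[0.003,0,0],[0.005,0,0],[0.005,0,0]], dr=[[0,0,0],[0,0,0],[0,0,0]], jaw=[1,1,1])

```text
time: 18.93
tool_pos: [0.5162, -0.0463, 0.0384]
tool_rot: [3.116, -0.237, 0.076]
contact_force: [-9.3, -2.7, 6.3]
opening: 0.0917
grip_force: 4.4
```

>>> apply_moves(delta_pos=[[0.003,0,0],[0.005,0,0],[0.005,0,0]], dr=[[0,0,0],[0,0,0],[0,0,0]], jaw=[1,1,1])

```text
time: 19.18
tool_pos: [0.5166, -0.0462, 0.038]
tool_rot: [3.117, -0.234, 0.076]
contact_force: [-15.6, -3.9, 9.4]
opening: 0.0921
grip_force: 7.4
```

>>> apply_moves(delta_pos=[[0.002,0,0],[0.004,0,0],[0.004,0,0]], dr=[[0,0,0],[0,0,0],[0,0,0]], jaw=[1,1,1])

```text
time: 19.43
tool_pos: [0.5168, -0.0461, 0.0376]
tool_rot: [3.117, -0.231, 0.077]
contact_force: [-18.3, -5.0, 12.7]
opening: 0.092
grip_force: 9.8
```

>>> apply_moves(delta_pos=[[-0.03,-0.002,0],[-0.08,-0.006,0],[-0.16,-0.01,0.06],[-0.24,0,0.14],[-0.34,0,0.24],[-0.34,0,0.32],[-0.34,0,0.36],[-0.34,0,0.36]], dr=[[0,0,0],[0,0,0],[0,0.1,0],[0,0.3,0],[0,0.48,0],[0,0.48,0],[0,0.48,0],[0,0.48,0]], jaw=[1,1,1,0.6,0.4,0.4,0.4,0.4])

```text
time: 20.1
tool_pos: [0.3882, -0.0474, 0.1876]
tool_rot: [3.129, -0.011, 0.074]
contact_force: [0.9, -0.4, -0.0]
opening: 0.0631
grip_force: 0.0
```

```bash
python3 - <<'E'
from m import *
im=eyes.read_camera("side");cv2.imwrite("pics/s8.png",im[:,:,::-1])
t=eyes.read_camera("top");cv2.imwrite("pics/t8.png",t[:,:,::-1])
a=cv2.resize(im[165:265,220:320],(400,400),interpolation=cv2.INTER_CUBIC)
b=cv2.resize(t[170:270,240:340],(400,400),interpolation=cv2.INTER_CUBIC)
cv2.imwrite("pics/c8.png",np.hstack([a,b])[:,:,::-1])
o=telemetry.observe();print(o["tool_pos"],o["tool_rot"],o["qpos"])
E
```

```text
[ 0.38634572 -0.04681404  0.18350145] [ 3.13174033 -0.00454956  0.07380854] [-0.31200346  0.13622077  1.93473471 -0.00848827  1.06272979  1.18910689]
```

View pics/c8.png

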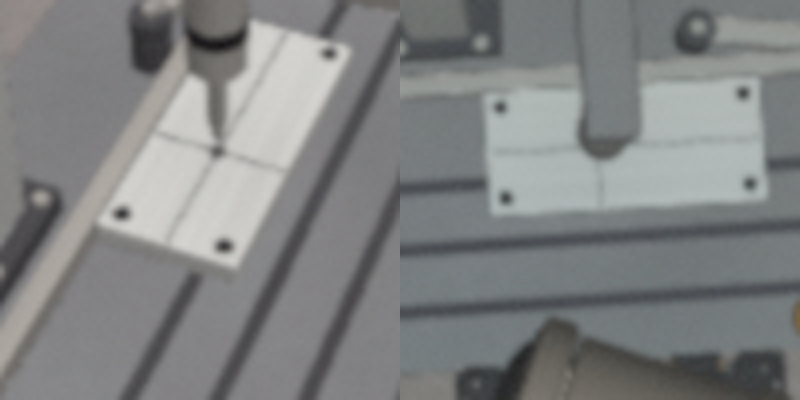

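```bash
cat > ln.py <<'E'
from m import *
def st(uv,z=.048,n="side"):
    d=onz(n,uv,z)[:2]-TIP; c,s=np.cos(YAW),np.sin(YAW); return np.array([c*d[0]+s*d[1],-s*d[0]+c*d[1]])
def lines(im):
    g=cv2.GaussianBlur(cv2.cvtColor(im,cv2.COLOR_RGB2GRAY),(0,0),.8).astype(np.float32)
    b=cv2.morphologyEx(g,cv2.MORPH_CLOSE,np.ones((7,7)))-g
    def peak(a):
        k=int(a.argmax()); k=min(max(k,1),len(a)-2); l,m,r=a[k-1:k+2]; return k+.5*(l-r)/(l-2*m+r-1e-9)
    A=np.array([st((u,197+peak(b[197:214,u]+(-abs(np.arange(197,214)-(202.5+.303*(u-274.5)))*3)))) for u in [*range(260,269),*range(280,290)]])
    B=np.array([st((262+peak(b[v,262:295]-abs(np.arange(262,295)-(274.5-.561*(v-202.5)))*3) if v<202 else 250+peak(b[v,250:280]-abs(np.arange(250,280)-(274.5-.561*(v-202.5)))*3),v)) for v in [*range(176,190),*range(208,222)]])
    return A,B
E
python3 - <<'E'
from ln import *
im=cv2.imread("pics/s8.png")[:,:,::-1]
A,B=lines(im); print((A*1000).round(1).tolist()); print((B*1000).round(1).tolist())
for z in(.048,): print("expected px of mark under tip",proj("side",[*TIP,z]), st((274.5,202.5)))
g=cv2.cvtColor(im,cv2.COLOR_RGB2GRAY); print(g[190:208,266:284])
g0=cv2.cvtColor(cv2.imread("pics/side0.png"),cv2.COLOR_BGR2GRAY); print(g0[190:206,268:284])
E
```

```text
[[39.0, 2.0], [36.1, 2.6], [33.3, 2.9], [30.7, 2.5], [28.1, 2.3], [25.3, 2.8], [22.7, 2.6], [20.1, 2.2], [17.3, 2.6], [-14.4, 2.3], [-17.0, 2.3], [-19.8, 2.9], [-22.4, 2.7], [-24.9, 2.5], [-27.7, 2.9], [-30.2, 2.7], [-32.6, 2.1], [-35.2, 2.1], [-38.2, 3.1]]
[[32.5, -87.0], [1.0, -95.8], [1.1, -91.6], [0.5, -87.8], [0.6, -83.7], [0.6, -79.7], [0.7, -75.6], [0.9, -71.5], [0.7, -67.6], [0.8, -63.6], [24.0, -50.2], [22.7, -46.8], [21.2, -43.5], [19.9, -40.1], [1.0, 22.5], [0.8, 25.9], [0.9, 29.5], [1.0, 33.0], [0.9, 36.4], [1.1, 40.0], [0.9, 43.4], [1.1, 46.9], [0.9, 50.2], [35.8, 67.9], [35.0, 71.0], [34.1, 74.0], [1.2, 63.9], [1.1, 67.2]]
expected px of mark under tip [274.91378113 201.85874289] [0.00011037 0.00237802]
[[206 205 203 204 198 171 123 103 106 121 151 186 200 202 194 183 190 200]
 [206 204 204 204 198 171 124 106 107 121 151 184 199 197 185 181 194 204]
 [204 203 203 204 198 170 126 102 107 119 150 184 195 185 174 184 201 205]
 [202 203 205 205 198 171 127 103 108 120 151 182 188 177 179 193 202 205]
 [202 203 202 205 198 177 132 107 107 120 152 181 181 179 190 201 204 207
[... 1350 characters left out ...]
 126 128 130 131 128 128 131]
 [129 128 129 122 109 100 104 111 119 127 128 130 131 129 130 132]
 [130 129 130 128 117 105 102 109 121 128 129 130 130 130 131 132]
 [129 130 129 127 119 107 102 110 120 127 128 131 130 130 133 146]
 [129 129 129 129 124 113 108 115 124 130 131 130 131 132 140 164]
 [130 130 131 129 128 124 121 125 129 132 130 132 132 136 154 179]
 [129 130 130 129 130 130 128 130 130 132 129 131 133 142 168 188]
 [130 130 131 128 130 130 131 132 130 131 131 132 136 156 182 194]
 [129 129 129 130 129 131 131 130 132 132 130 133 146 173 196 202]
 [130 130 130 130 129 130 130 132 132 132 133 141 166 193 203 206]
 [131 129 130 131 130 133 131 131 132 132 133 147 181 201 206 205]]
```

```bash
python3 - <<'E'
from ln import *
for uv in [(274.2,199.8),(274.2,200.4),(274.0,199.4)]: print(uv,(st(uv,.056)*1000).round(2))
# fence near-top edge vs plate far edge in side view: gradient rows
im=cv2.imread("pics/t8.png"); g=cv2.GaussianBlur(im,(0,0),.8).min(2).astype(float)
# plate ends in top view along two rows of the plate (tilt ~ yaw)
for X in(-.035,-.025,.02,.03):
    out=[]
    c,s=np.cos(.075),np.sin(.075); w=lambda x,y:np.array([.571+c*x-s*y,-.0385+s*x+c*y,.048])
    ys=np.arange(-.16,.12,.0005); v=np.array([cv2.getRectSubPix(g.astype(np.float32),(1,1),tuple(map(float,proj("top",w(X,y)))))[0,0] for y in ys])
    d=np.diff(v); print(X,"right",ys[:120][d[:120].argmax()].round(4),"left",ys[350:][d[350:].argmin()].round(4))
    # bed ends at z .03
    w2=lambda x,y:np.array([.571+c*x-s*y,-.0385+s*x+c*y,.030])
for y0,nm in((.08,'L'),(-.10,'R'),):
    xs=np.arange(-.09,.08,.0005); v=np.array([cv2.getRectSubPix(g.astype(np.float32),(1,1),tuple(map(float,proj("top",w(x,y0-.02)))))[0,0] for x in xs])
    d=np.diff(v); print(nm,"near edge",xs[:160][d[:160].argmax()].round(4), "far", xs[200:][d[200:].argmin()].round(4))
E
```

```text
(274.2, 199.8) [1.32 1.27]
(274.2, 200.4) [0.54 3.13]
(274.0, 199.4) [2.29 0.21]
-0.035 right -0.1025 left 0.065
-0.025 right -0.1175 left 0.0815
0.02 right -0.118 left 0.079
0.03 right -0.117 left 0.083
L near edge -0.046 far 0.061
R near edge -0.0585 far 0.0585
```

```bash
python3 - <<'E'
from ln import *
c,s=np.cos(YAW),np.sin(YAW)
W=lambda x,y,z:np.array([TIP[0]+c*x-s*y,TIP[1]+s*x+c*y,z])
print("mark px",proj("side",W(.0009,.0025,.048)))
for z in(.056,.07,.09,.11,.15,.2,.24): print(z,proj("side",W(.0009,.0015,z)).round(2))
im=cv2.imread("pics/s8.png");g=cv2.cvtColor(im,cv2.COLOR_BGR2GRAY).astype(float); g0=cv2.cvtColor(cv2.imread("pics/side0.png"),cv2.COLOR_BGR2GRAY).astype(float)
for v in(135,140,145,150,155,160,165): print(v,g0[v,258:292].astype(int).tolist())
E
```

```text
mark px [274.18266446 202.44452944]
0.056 [274.32 199.91]
0.07 [274.29 195.89]
0.09 [274.25 190.  ]
0.11 [274.2  183.92]
0.15 [274.1  171.17]
0.2 [273.97 154.  ]
0.24 [273.86 139.18]
135 [90, 89, 86, 86, 85, 84, 79, 79, 79, 82, 79, 79, 79, 79, 79, 79, 79, 79, 79, 80, 83, 86, 89, 101, 122, 138, 143, 144, 143, 143, 141, 141, 140, 139]
140 [133, 125, 115, 106, 100, 97, 92, 87, 87, 85, 91, 94, 99, 103, 104, 107, 108, 110, 110, 109, 109, 110, 112, 117, 127, 140, 141, 141, 141, 141, 139, 141, 141, 145]
145 [142, 143, 141, 141, 140, 139, 130, 111, 93, 89, 91, 95, 95, 101, 105, 107, 109, 111, 111, 113, 114, 111, 112, 116, 127, 135, 139, 138, 140, 140, 145, 160, 174, 165]
150 [138, 138, 138, 138, 140, 140, 136, 120, 96, 90, 92, 95, 98, 101, 103, 107, 110, 112, 112, 113, 114, 115, 115, 118, 128, 136, 138, 145, 161, 173, 167, 147, 135, 131]
155 [127, 126, 129, 127, 127, 129, 127, 115, 100, 91, 93, 95, 97, 101, 105, 108, 111, 112, 114, 115, 115, 115, 114, 124, 134, 141, 144, 147, 140, 135, 132, 132, 140, 157]
160 [128, 128, 136, 146, 157, 164, 161, 140, 109, 94, 94, 95, 99, 103, 106, 108, 111, 113, 115, 113, 117, 115, 113, 110, 113, 118, 124, 126, 128, 129, 143, 166, 186, 191]
165 [149, 145, 142, 148, 158, 157, 138, 118, 99, 94, 94, 95, 100, 103, 106, 109, 114, 113, 114, 114, 117, 115, 112, 114, 119, 125, 127, 128, 128, 129, 128, 127, 127, 129]
```

```bash
python3 - <<'E'
from h import *
im=cv2.imread("pics/t8.png"); g=cv2.GaussianBlur(im,(0,0),1).astype(np.float32)
c,s=np.cos(.075),np.sin(.075)
def prof(X,ys,z,ch):
    return np.array([cv2.getRectSubPix(ch,(1,1),tuple(map(float,proj("top",[.571+c*X-s*y,-.0385+s*X+c*y,z]))))[0,0] for y in ys])
# bed is bluish: blue minus red separates from brown bench
q=g[:,:,0]-g[:,:,2]; gr=g.min(2)
def edge(X,a,b,z,ch,sg):
    ys=np.arange(a,b,.0004); d=np.gradient(cv2.GaussianBlur(prof(X,ys,z,ch)[None],(0,0),3)[0])*sg; k=d>.5*d.max()
    return (ys[k]*d[k]).sum()/d[k].sum()
for X in(-.08,-.05,-.02,.01,.08,.10,.13): print("bed L",X,round(1e3*edge(X,.205,.245,.03,q,-1),1))
for X in(.10,.12,.14): print("bed R",X,round(1e3*edge(X,-.20,-.16,.03,q,1),1))
for X in(-.03,-.015,.0,.015,.03): print("plate",X,round(1e3*edge(X,.065,.095,.048,gr,-1),1),round(1e3*edge(X,-.135,-.105,.048,gr,1),1))
for Y in(-.1,-.06,.04,.06): 
    xs=np.arange(-.065,-.025,.0004); d=np.gradient(cv2.GaussianBlur(np.array([prof(x,[Y],.048,gr)[0] for x in xs])[None].astype(np.float32),(0,0),3)[0]);k=d>.5*d.max()
    print("near",Y,(1e3*(xs[k]*d[k]).sum()/d[k].sum()).round(1))
E
```

```text
Traceback (most recent call last):
  File "h.py", line 11, in proj
    K,R,t=cam(n); q=K@(R@np.array(p,float)+t); return q[:2]/q[2]
          ~~~^^^
  File "h.py", line 4, in cam
    m=eyes.camera_model(n); R=cv2.Rodrigues(m["rvec"])[0]; t=np.array(m["tvec"])
ValueError: time passes only in moves, steps and waits
```

```bash
sed -i 's/^def cam/from functools import lru_cache\n@lru_cache\ndef cam/' h.py; cat > top.py <<'E'
from h import *
c,s=np.cos(.075),np.sin(.075)
def top(im):
    g=cv2.GaussianBlur(im,(0,0),1).astype(np.float32); q=g[:,:,0]-g[:,:,2]; gr=g.min(2)
    def edge(ps,z,ch,sg,ax):
        v=np.array([cv2.getRectSubPix(ch,(1,1),tuple(map(float,proj("top",[.571+c*x-s*y,-.0385+s*x+c*y,z]))))[0,0] for x,y in ps],np.float32)
        d=np.gradient(cv2.GaussianBlur(v[None],(0,0),3)[0])*sg; k=d>.5*d.max(); t=np.array(ps)[:,ax]
        return round(1e3*(t[k]*d[k]).sum()/d[k].sum(),1)
    Y=lambda X,a,b:[(X,y) for y in np.arange(a,b,.0004)]
    print("bedL",[edge(Y(X,.205,.245),.03,q,-1,1) for X in(-.08,-.05,-.02,.01,.08,.1,.13)])
    print("bedR",[edge(Y(X,-.2,-.16),.03,q,1,1) for X in(.1,.12,.14)])
    print("plateL",[edge(Y(X,.065,.095),.048,gr,-1,1) for X in(-.03,-.015,0,.015,.03)])
    print("plateR",[edge(Y(X,-.135,-.105),.048,gr,1,1) for X in(-.03,-.015,0,.015,.03)])
    print("near",[edge([(x,y) for x in np.arange(-.065,-.025,.0004)],.048,gr,1,0) for y in(-.1,-.06,.04,.06)])
E
python3 - <<'E'
from top import *
top(cv2.imread("pics/t8.png"))
E
```

```text
bedL [np.float64(224.3), np.float64(223.9), np.float64(224.9), np.float64(225.1), np.float64(224.9), np.float64(225.5), np.float64(224.8)]
bedR [np.float64(-178.2), np.float64(-177.8), np.float64(-178.0)]
plateL [np.float64(78.0), np.float64(82.2), np.float64(83.3), np.float64(81.5), np.float64(79.5)]
plateR [np.float64(-119.3), np.float64(-117.4), np.float64(-118.2), np.float64(-117.3), np.float64(-118.6)]
near [np.float64(-49.4), np.float64(-48.7), np.float64(-50.8), np.float64(-51.0)]
```

>>> apply_moves(delta_pos=[[0,-0.08,0],[0,-0.16,0],[0,-0.24,0],[0,-0.32,0],[0,-0.395,0]], dr=[[0,0,0.24],[0,0,0.48],[0,0,0.72],[0,0,0.96],[0,0,1]], jaw=[0.5,0.5,0.5,0.5,0.5])

```text
time: 20.62
tool_pos: [0.3849, -0.2057, 0.181]
tool_rot: [3.135, 0.0, 0.58]
contact_force: [1.2, -0.3, 0.6]
opening: 0.0459
grip_force: 0.0
```

>>> apply_moves(delta_pos=[[0,0,0],[0,0,0],[0,0,0],[0,0,0],[0,0,0]], dr=[[0,0,0.24],[0,0,0.48],[0,0,0.72],[0,0,0.96],[0,0,1]], jaw=[0.5,0.5,0.5,0.5,0.5])

```text
time: 21.03
tool_pos: [0.385, -0.2044, 0.1809]
tool_rot: [3.136, -0.001, 1.078]
contact_force: [1.3, -0.3, 0.5]
opening: 0.0457
grip_force: 0.0
```

>>> apply_moves(delta_pos=[[0,0,0],[0,0,0],[0,0,0],[0,0,0],[0,0,0]], dr=[[0,0,0.24],[0,0,0.48],[0,0,0.72],[0,0,0.96],[0,0,1]], jaw=[0.5,0.5,0.5,0.5,0.5])

```text
time: 21.45
tool_pos: [0.3852, -0.2043, 0.1815]
tool_rot: [3.135, -0.001, 1.576]
contact_force: [-0.9, 0.5, -0.6]
opening: 0.0459
grip_force: 0.0
```

>>> apply_moves(delta_pos=[[0.08,0,0],[0.16,0,0],[0.24,0,0],[0.32,0,0],[0.4,0,0],[0.4,0,0],[0.4,0,0]], dr=[[0,0,0.15],[0.2,0.015,0.15],[0.4,0.03,0.15],[0.4,0.03,0.15],[0.4,0.03,0.15],[0.4,0.03,0.15],[0.4,0.03,0.15]], jaw=[0.5,0.5,0.5,0.5,0.5,0.5,0.5])

```text
time: 22.03
tool_pos: [0.5459, -0.2041, 0.1806]
tool_rot: [-3.14, -0.202, 1.645]
contact_force: [0.3, -0.7, -0.6]
opening: 0.0461
grip_force: 0.0
```

```bash
python3 - <<'E'
from h import *
from scipy.spatial.transform import Rotation as Ro
o=telemetry.observe();R=Ro.from_euler("xyz",o["tool_rot"]).as_matrix();print(o["tool_pos"],o["qpos"],"\n",R.round(3))
# handle blob (dark) in t8 top view
t=cv2.imread("pics/t8.png").max(2)[165:190,340:365]; m=(t<60).astype(np.uint8)
n,l,s,c=cv2.connectedComponentsWithStats(m); print([(s[i,4],onz("top",c[i]+[340,165],.113)[:2].round(4)) for i in range(1,n)])
E
```

```text
[ 0.5459177  -0.20414017  0.18061066] [-0.57726541  0.54465764  1.34638134  0.16236881  1.37780726 -0.69310981] 
 [[-0.073  0.997 -0.016]
 [ 0.977  0.075  0.2  ]
 [ 0.201 -0.001 -0.98 ]]
[(np.int32(22), array([ 0.6473, -0.2021]))]
```

>>> apply_moves(delta_pos=[[0.08,0.004,0],[0.16,0.004,0],[0.25,0.004,0],[0.255,0.004,-0.05],[0.255,0.004,-0.12],[0.255,0.004,-0.19],[0.255,0.004,-0.252],[0.255,0.004,-0.252]], dr=[[0,0,0],[0,0,0],[0,0,0],[0,0,0],[0,0,0],[0,0,0],[0,0,0],[0,0,0]], jaw=[0.5,0.5,0.5,0.5,0.5,0.5,0.5,0.5])

```text
time: 22.7
tool_pos: [0.6432, -0.2015, 0.0758]
tool_rot: [-3.132, -0.206, 1.643]
contact_force: [-1.1, 0.8, -0.8]
opening: 0.0458
grip_force: 0.0
```

>>> apply_moves(delta_pos=[[0,0,0],[0,0,0],[0,0,0],[0,0,0],[0,0,0],[0,0,0]], dr=[[0,0,0],[0,0,0],[0,0,0],[0,0,0],[0,0,0],[0,0,0]], jaw=[0.3,0.15,0.1,0.1,0.1,0.1], force=12)

```text
time: 23.2
tool_pos: [0.6479, -0.2033, 0.0836]
tool_rot: [3.138, -0.199, 1.649]
contact_force: [-0.7, -0.6, 5.4]
opening: 0.0175
grip_force: 12.0
```

>>> apply_moves(delta_pos=[[-0.019,0.002,0],[-0.038,0.0055,0],[-0.074,0.0165,0],[-0.107,0.033,0],[-0.138,0.054,0],[-0.166,0.08,0],[-0.166,0.08,0]], dr=[[0,0,0],[0,0,0],[0,0,0],[0,0,0],[0,0,0],[0,0,0],[0,0,0]], jaw=[0.1,0.1,0.1,0.1,0.1,0.1,0.1])

```text
time: 23.78
tool_pos: [0.5795, -0.1698, 0.0829]
tool_rot: [3.141, -0.201, 1.649]
contact_force: [-3.4, -1.6, 2.2]
opening: 0.0178
grip_force: 12.0
```

>>> apply_moves(delta_pos=[[-0.012,0.014,0],[-0.023,0.029,0],[-0.042,0.061,0],[-0.048,0.078,0],[-0.048,0.078,0]], dr=[[0,0,0],[0,0,0],[0,0,0],[0,0,0],[0,0,0]], jaw=[0.1,0.1,0.1,0.1,0.1])

```text
time: 24.2
tool_pos: [0.5616, -0.1386, 0.0826]
tool_rot: [3.14, -0.201, 1.649]
contact_force: [-1.3, -1.1, 6.3]
opening: 0.0178
grip_force: 12.0
```

>>> apply_moves(delta_pos=[[-0.008,0.018,0],[-0.012,0.037,0],[-0.016,0.055,0],[-0.018,0.065,0],[-0.018,0.065,0]], dr=[[0,0,0],[0,0,0],[0,0,0],[0,0,0],[0,0,0]], jaw=[0.1,0.1,0.1,0.1,0.1])

```text
time: 24.62
tool_pos: [0.5554, -0.1129, 0.0824]
tool_rot: [3.138, -0.201, 1.649]
contact_force: [3.1, -0.7, 3.8]
opening: 0.0177
grip_force: 12.0
```

>>> apply_moves(delta_pos=[[0,0.005,0],[0,0.01,0],[0,0.015,0],[0,0.015,0]], dr=[[0,0,0],[0,0,0],[0,0,0],[0,0,0]], jaw=[0.1,0.1,0.1,0.1])

```text
time: 24.95
tool_pos: [0.5552, -0.1099, 0.0823]
tool_rot: [3.139, -0.197, 1.649]
contact_force: [0.1, -8.2, 5.5]
opening: 0.0177
grip_force: 12.0
```

>>> apply_moves(delta_pos=[[0,0.005,0],[0,0.01,0],[0,0.01,0]], dr=[[0,0,0],[0,0,0],[0,0,0]], jaw=[0.1,0.1,0.1])

```text
time: 25.2
tool_pos: [0.555, -0.1076, 0.0821]
tool_rot: [3.139, -0.194, 1.649]
contact_force: [-0.3, -13.8, 4.8]
opening: 0.0176
grip_force: 12.0
```

>>> apply_moves(delta_pos=[[0,0,0],[0,0,0],[0,0,0],[0,0,0.04],[0,-0.01,0.11],[-0.04,-0.06,0.14],[-0.14,-0.12,0.16],[-0.24,-0.16,0.2]], dr=[[0,0,0],[0,0,0],[0,0,0],[0,0,0],[0,0,0],[0,0,0],[0,0,0],[0,0,0]], jaw=[0.4,0.5,0.5,0.5,0.5,0.5,0.5,0.5])

```text
time: 25.87
tool_pos: [0.4659, -0.1643, 0.1578]
tool_rot: [-3.141, -0.202, 1.65]
contact_force: [-0.1, -0.7, 0.7]
opening: 0.0457
grip_force: 0.0
```

>>> apply_moves(delta_pos=[[-0.08,0,0.02],[-0.16,0,0.04],[-0.2,0,0.04],[-0.2,0,0.04]], dr=[[0,0,0],[0,0,0],[0,0,0],[0,0,0]], jaw=[0.5,0.5,0.5,0.5])

```text
time: 26.2
tool_pos: [0.3842, -0.1633, 0.1748]
tool_rot: [-3.141, -0.202, 1.647]
contact_force: [0.1, 0.7, 0.6]
opening: 0.0459
grip_force: 0.0
```

```bash
python3 - <<'E'
from top import *
from ln import lines
t=eyes.read_camera("top");cv2.imwrite("pics/t9.png",t[:,:,::-1]); im=cv2.imread("pics/t9.png"); top(im)
S=eyes.read_camera("side");cv2.imwrite("pics/s9.png",S[:,:,::-1])
A,B=lines(S); print(np.median(A,0)*1e3,np.median(B,0)*1e3,(A[:,1]*1e3).round(1))
m=(im.max(2)<60).astype(np.uint8); n,l,s,c=cv2.connectedComponentsWithStats(m)
print([(s[i,4],c[i].round(1),onz("top",c[i],.113)[:2].round(4)) for i in range(1,n) if 285<c[i][0]<360 and 165<c[i][1]<240 and s[i,4]>5])
w=cv2.inRange(cv2.cvtColor(im,cv2.COLOR_BGR2HSV),(8,110,80),(28,255,255)); n,l,s,c=cv2.connectedComponentsWithStats(w[225:270,330:365]); print(s[1:,4],c[1:]+[330,225])
i0=cv2.imread("pics/top0.png");w=cv2.inRange(cv2.cvtColor(i0,cv2.COLOR_BGR2HSV),(8,110,80),(28,255,255)); n,l,s,c=cv2.connectedComponentsWithStats(w[225:270,330:365]); print(s[1:,4],c[1:]+[330,225])
E
```

```text
bedL [np.float64(223.6), np.float64(224.2), np.float64(224.0), np.float64(224.7), np.float64(225.3), np.float64(225.1), np.float64(225.5)]
bedR [np.float64(-178.4), np.float64(-178.1), np.float64(-178.6)]
plateL [np.float64(78.5), np.float64(82.2), np.float64(83.3), np.float64(81.6), np.float64(79.4)]
plateR [np.float64(-119.4), np.float64(-117.3), np.float64(-118.0), np.float64(-117.2), np.float64(-118.7)]
near [np.float64(-49.7), np.float64(-49.1), np.float64(-50.9), np.float64(-51.1)]
[-14.3743777    2.54841288] [ 0.99372955 -8.83832217] [2.  2.6 2.9 2.5 2.3 2.7 2.5 2.2 2.3 2.3 2.3 3.  2.7 2.7 2.9 2.7 2.2 2.5
 3.1]
[(np.int32(13), array([316.8, 210.6]), array([ 0.554 , -0.1111]))]
[18  3] [[347.94444444 250.77777778]
 [341.         252.        ]]
[96] [[344.65625    248.69791667]]
```

>>> apply_moves(delta_pos=[[0,0.1,0.03],[0,0.2,0.06],[0,0.3,0.1],[0,0.4,0.15],[0,0.5,0.2],[0,0.5,0.2],[0,0.5,0.2]], dr=[[0,0,0],[0,0,0],[0,0,0],[0,0,0],[0,0,0],[0,0,0],[0,0,0]], jaw=[0.5,0.5,0.5,0.5,0.5,0.5,0.5])

```text
time: 26.88
tool_pos: [0.3881, 0.0382, 0.2557]
tool_rot: [3.137, -0.2, 1.655]
contact_force: [-0.9, -1.3, -1.6]
opening: 0.0457
grip_force: 0.0
```

```bash
python3 - <<'E'
from h import *
t=eyes.read_camera("top");im=cv2.cvtColor(t,cv2.COLOR_RGB2BGR);cv2.imwrite("pics/t10.png",im)
S=eyes.read_camera("side");cv2.imwrite("pics/s10.png",S[:,:,::-1])
def W(i,a,b,c,d):
    w=cv2.inRange(cv2.cvtColor(i,cv2.COLOR_BGR2HSV),(8,110,80),(28,255,255))[a:b,c:d]; n,l,s,k=cv2.connectedComponentsWithStats(w); return s[1:,4],k[1:]+[c,a]
print(W(im,225,270,330,365), W(S[:,:,::-1].copy(),155,195,325,360), W(cv2.imread("pics/side0.png"),155,195,325,360))
i0=cv2.imread("pics/top0.png")
for nm,(a,b,c,d) in dict(jar=(230,268,400,440),dial=(180,240,110,170),tray=(185,245,350,395)).items(): print(nm,cv2.absdiff(im[a:b,c:d],i0[a:b,c:d]).max(2).__gt__(40).sum())
E
```

```text
(array([96], dtype=int32), array([[344.67708333, 248.73958333]])) (array([205], dtype=int32), array([[343.13658537, 176.43414634]])) (array([206], dtype=int32), array([[343.12621359, 176.39320388]]))
jar 0
dial 115
tray 45
```

Weight and jar have not moved, the keeper is at its stop, and the plate and knob are set. Handing in.

```bash
python3 -c "
from cell import job
print(job.hand_in())"
```

```text
the job is handed in; nothing more can be done
None
```

I handed the job in at about 27 s of the 72 s allowed. The knob is off at its stop, the offcut is in the tray, the plate was pressed against the fence with its mark within about 1 mm of the stylus tip, and the keeper is over the plate at its stop. The final pictures show the weight and jar unmoved; I have no verdict back yet.

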